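Brush out the taper socket, release the safety catch and hold the clamp open

TASK

Clean the clamping unit for the next tool: take the taper brush out of its hole in the rack, brush the tapered socket with two full strokes (right down until the hand guard is almost on the rim, up until the tip is near the mouth, right down again), and put the brush back into the hole it came from. Then flip the safety catch beside the lever fully down so that the lever is unlocked, and only then pull the lever by its side grip all the way to its stop against its spring, to open the clamp. Finish while holding the lever at its stop with the fingers, without letting go, and leave everything else on the desk where it is.

Things in the scene. Friction and masses are not known exactly. Their poses are not given: they have to be found in the camera images.
- clamp_unit: Tool clamping unit, fixed, yaw about +-0.25: base plate 160 x 150 x 15 mm, grey cast housing 110 x 110 mm up to 130 mm high, on top a round steel spindle nose 88 mm across, 145 mm high, with two drive keys 8 mm above it on its -x and +x sides, 30 to 42 mm from the axis. Origin: centre of the underside; z up; -x is the operator's side; lever and catch are on the -y side.
- socket_mouth (a point): Centre of the mouth of the upright tapered socket, open to the top, 145 mm above the desk; z up along the socket's axis. The bore is 44 mm across at the mouth and narrows to 25 mm at 66 mm depth; below that a 25 mm bore holds the drawbar, whose top is 83 mm below the mouth.
- brush_grip (a point): Middle of the upright wooden handle of the taper brush, mass about 0.2 kg. The handle is round, 26 mm across, straight for 30 mm either side of this point; its top end is 43 mm above. 62 mm below is the underside of a round metal hand guard, 56 mm across, 6 mm thick, on which the brush hangs in its hole of the rack. z points from head to handle.
- brush_tip (a point): Lower end of the brush head, on its axis, 130 mm below brush_grip and 68 mm below the guard's underside. The head is a steel core 16 mm across that widens in the last 13 mm under the guard to a cone 40 mm across, with soft black bristle whorls, up to 43 mm across, that give way freely.
- rack: Grey sheet-steel rack, fixed, 230 (x) x 100 (y) x 110 mm high, with two holes 46 mm across in its top, 58 mm from its centre along its x axis either way. One holds the brush, the other a tool holder (either way round). Origin: centre of the underside, z up.
- catch (a joint): Safety catch, a steel pawl on the unit's -y side that turns about an axis along the unit's y: 0 = locked (its nose blocks a tooth of the lever), 1.05 rad = fully flipped, free. Between the two it stays where it is left (stiff, about 2 N at the pad). It begins between 0 and 0.08.
- catch_pad (a point): Centre of the thumb pad at the end of the catch's tail: a steel roller 14 mm across and 30 mm long along the unit's y axis. When locked the tail rises 40 degrees towards the operator's side (-x of the unit), with the pad 60 mm from the hinge; pressing the pad down flips the catch, until the tail points 20 degrees below level.
- catch_hinge (a point): Point on the catch's hinge axis level with the pad's middle, 119 mm above the desk.
- clamp_lever (a joint): Hand lever of the clamp: 0 = rest (upright, leaning 9 degrees away from the operator's side), 0.95 rad = fully pulled, at the stop. It turns about an axis along the unit's y; its grip goes towards the unit's -x side and down. A spring returns it (about 6 N at the grip at rest, 12 N at the stop). While locked it gives about 0.1 under a firm pull of 25 N.
- lever_grip (a point): Middle of the black round side grip at the end of the lever: 26 mm across, 66 mm long, level, along the unit's y axis, standing out to the -y side of the lever's steel rod (12 mm thick, its middle 42 mm from this point). 160 mm from the hinge axis; about 243 mm above the desk at rest, 196 mm at the stop.
- lever_hinge (a point): Point on the lever's hinge axis in line with the middle of the grip, 137 mm from the unit's centre to its -y side and 85 mm above the desk.
- tool_holder: Bystander: steel tool holder with a flange 63 mm across, hanging by it in the other hole of the rack, its cutter standing 104 mm above the rack's top. Origin: at the flange's underside.
- ring_gauge: Bystander: steel ring, 52 mm across, 22 mm high. Origin: centre of the underside.
- turned_a: Bystander: turned steel part standing upright, 30 mm across, 72 mm high. Origin: centre of the underside.
- turned_b: Bystander: turned steel part standing upright, 33 mm across, 58 mm high. Origin: centre of the underside.
- wash_bottle: Bystander: white squeeze bottle with a red cap and spout, 60 mm across, 180 mm high. Origin: centre of the underside.
- collet_bin: Bystander: blue open bin with collets, 90 x 130 x 45 mm. Origin: centre of the underside.
- spanner: Bystander: open spanner lying flat, 180 mm long. Origin: centre of the underside.
- gauge_pin: Bystander: steel cylinder standing upright, 22 mm across, 50 mm high. Origin: centre of the underside.
Things that resemble listed ones, but are neither listed nor needed, are in the scene too. Leave any blue, orange or yellow look-alike of the part that bears brush_grip alone.

How it is judged:
By the outcome, as a careful person would: the job done as asked, in the order asked, and still so for the second after the job is handed in, while the arm keeps its last pose, push and grip.
It also fails if it takes over 69 s, if anything falls off the work surface, if the arm or the gripper's body presses on something with over 40 N, if the wrist force passes 120 N, or if a joint passes its speed limit or range.

ROBOT

A 7-joint arm with a two-finger parallel gripper is mounted at the origin on the work surface. World frame = base frame: x ahead of the robot, y to its left, z up, the work surface at z = 0. Lengths are in m, angles in rad, forces in N, time in s.
With the tool pointing down it reaches from about 0.4 to 0.85 m from the base axis. Payload 4.5 kg.
Tool frame: the origin (TCP) lies at the centre of the arm's flange, where the gripper is bolted on; the fingertips stand 166 mm ahead of it and the grasp point (between the pads) lies 147 mm ahead of it (r.grip_depth is the distance from the TCP to the grasp point, in m); z points along the fingers, y is the line along which they close (so a half turn about z gives the same grasp; the last joint's range is limited). The gripper opens to 88 mm and grips with 3 to 60 N. Pads are 18 mm wide; open, the fingers measure 123 mm over their backs; the gripper's body (75 mm by 187 mm) begins 45 mm behind the grasp point.
Start: joints at [-1.263, 0.689, -0.195, 1.565, 0.157, 0.902, -0.215], TCP at [0.169, 0.602, 0.405] pointing down, gripper open.
Joint ranges: [-3.01, 3.01], [-0.46, 2.08], [-1.47, 1.51], [0.13, 2.56], [-1, 4.14], [0.04, 2.09], [-2.66, 2.66]. Speed limits (rad/s): [2.57, 2.57, 3.14, 3.14, 3.14, 3.14, 3.14].

INTERFACE

Orientations are given as a unit quaternion [x, y, z, w].
In Python, from plant import status, cams, r, finder gives the robot as it stands.
- The arm moves only by the tool play_rows, never from a script. Its argument "rows" is a list of rows, each a list of 7 numbers: the opening in per cent of the stroke, from 0 (shut) to 100 (fully open), then the shift along the tool's x, y, z in m, then the turn, a rotation vector about the tool's x, y, z in degrees. A call has 1 to 8 rows; each row shifts and turns the commanded pose from where the row before left it, along the tool's axes as they then stand; what a row does not reach is not made up. A row lasts 1/8 s, in which the tool goes at most 62.5 mm and 10.7 degrees, less where a joint would pass 70% of its speed; a pose out of reach is approached as far as the arm can. A call with a gripper value outside its range is refused whole. The fingers move at their own pace and stop on an object; "grip_force" is the grip in N (left out, the last holds). Time passes only in rows, so rows that do not move let the fingers close. It gives the time, the measured TCP pose, the force, the opening and the grip force at its end, in the units of the state.
- status.get_state(): the state, without advancing time (a new reading comes with each control period).
- cams.snapshot(name): name is "side" or "top" or "wrist"; returns the picture (400x640x3 uint8, red, green, blue); there is no depth.
- cams.camera_params(name): a dict with "vfov" (degrees; the focal length in pixels is half the picture's height over the tangent of half this angle, whatever the lens; pixels are square), "cx", "cy" (the principal point, pixels), "distortion" ([k1, k2, p1, p2, k3] as OpenCV has them; the pictures are not rectified), "R" (3x3) and "t" (3): a world point X has camera coordinates R X + t; the wrist camera has in their place "tool_from_camera" (4x4, takes a point from camera to tool coordinates, whose origin is the TCP and whose axes are the flange's). Camera axes: x right, y down, z forward; pixel columns grow to the right and rows downward; lengths in m; the calibration is good to about 2 mm. A picture is of the moment at which its call begins: read the wrist's pose just before it. camera_params takes no time and is no camera call.
- r.finish_job(): hands the job in; it is judged then, once.
Trained networks look in the newest picture that a camera, given by its name, has taken for a name from the list of things; names that differ only in an ending like _2 or _b are one class to them, and where a whole thing is asked for, a point or a joint stands for the part that bears it (a point fixed in the world has none). Each returns a list of dicts, best first, with "score" (0 to 1); they miss things now and then, are a little off and sometimes report something else, mostly with a low value. They report only what shows in the picture. A call takes as long as a camera call. They do not tell look-alikes from the thing itself.
- finder.spot_in(camera, label): "at" ([x, y, z] in m, in the coordinates of the camera as it stood for that picture, good to about 4 mm: the middle of the surface that is visible of it).
- finder.regions_of(camera, label): "mask" (400x640 bool, what is visible of it).
The state is a dict: "clock": time; "q": joint angles; "qd": joint speeds; "joint_torque": joint torques, N m; "tool_pos": TCP position; "eef_rot": TCP orientation; "contact_force": force on the tool from outside, world axes, zero at the start; "moment": the same for the moment, N m; "opening": opening from 0.0 (shut) to 1.0 (fully open); "finger_force": force on a finger pad.
Only numpy, scipy, OpenCV 4.12 (cv2) and the standard library are available. Lean on these libraries where they do the work, as an engineer would, in place of code of your own. Each camera call takes 0.05 s, during which the arm holds its last target. There are 200 camera calls.

## Working session

There is one attempt and no reset: what is moved stays moved. The work goes in short steps, Python scripts to look and compute and a tool call to move; the robot and the scene stay as the last step left them, time stands still between calls to the robot, and variables do not carry over. Pictures are saved under pics/ and viewed, at most 10 in all, crops included, and the job is handed in when it is done.

Besides the shell and the picture viewer there is one more tool, called after "Emit:" by a JSON object that holds its "op" and its "data". play_rows: Moves the arm, as the interface text tells. Its arguments: {"type":"object","properties":{"rows":{"type":"array","items":{"type":"array","items":{"type":"number"}}},"grip_force":{"type":"number"}},"required":["rows"]}

```bash
ls; mkdir -p pics
cat > h.py <<'E'
import numpy as np, cv2
from scipy.spatial.transform import Rotation as Ro
from plant import status,cams,r,finder
def towld(cam,p,st=None):
    P=cams.camera_params(cam)
    if cam=="wrist":
        T=np.array(P["tool_from_camera"]);p=T[:3,:3]@p+T[:3,3]
        return Ro.from_quat(st["eef_rot"]).apply(p)+st["tool_pos"]
    return np.array(P["R"]).T@(np.array(p)-np.array(P["t"]))
def snap(cam,name):
    st=status.get_state();im=cams.snapshot(cam);cv2.imwrite("pics/"+name+".png",im[:,:,::-1]);return st,im
E
python3 - <<'E'
from h import *
np.set_printoptions(precision=3,suppress=True)
S=status.get_state();print({k:np.round(v,3) for k,v in S.items()})
a,i1=snap("side","s0");b,i2=snap("top","t0")
cv2.imwrite("pics/both.png",np.vstack([cv2.resize(i,(480,300)) for i in (i1,i2)])[:,:,::-1])
for c in("side","top"):
    for l in("clamp_unit","socket_mouth","brush_grip","brush_tip","rack","catch_pad","catch_hinge","lever_grip","lever_hinge","tool_holder","wash_bottle"):
        print(c,l,[(np.round(towld(c,d["at"]),3).tolist(),round(d["score"],2)) for d in finder.spot_in(c,l)[:4]])
E
```

```text
pics
{'clock': np.float64(0.0), 'q': array([-1.263,  0.69 , -0.195,  1.566,  0.157,  0.903, -0.215]), 'qd': array([ 0.003, -0.002,  0.002, -0.001, -0.002,  0.   , -0.   ]), 'joint_torque': array([  0.001, -52.756,  -1.267, -15.343,  -0.053,   0.006,   0.   ]), 'tool_pos': array([0.169, 0.601, 0.404]), 'eef_rot': array([ 0.136,  0.991, -0.001, -0.   ]), 'contact_force': array([ 0.151, -0.007, -0.577]), 'moment': array([-0.047,  0.059,  0.015]), 'finger_force': np.float64(0.0), 'opening': np.float64(0.997)}
side clamp_unit [([0.536, -0.117, 0.098], 0.78), ([0.667, -0.136, 0.031], 0.27)]
side socket_mouth [([0.534, -0.117, 0.097], 0.72)]
side brush_grip [([0.445, 0.453, 0.075], 0.92), ([0.6, 0.279, 0.131], 0.63), ([0.74, 0.342, 0.078], 0.6), ([0.484, 0.167, 0.076], 0.57)]
side brush_tip [([0.603, 0.281, 0.136], 0.84), ([0.445, 0.458, 0.078], 0.73), ([0.485, 0.166, 0.077], 0.69), ([0.746, 0.337, 0.075], 0.68)]
side rack [([0.557, 0.285, 0.068], 0.93), ([0.533, -0.118, 0.1], 0.59)]
side catch_pad []
side catch_hinge [([0.536, -0.122, 0.101], 0.89), ([0.385, -0.364, 0.005], 0.5), ([0.568, 
[... 407 characters left out ...]
.64)]
top brush_grip [([0.448, 0.452, 0.08], 0.82), ([0.741, 0.338, 0.077], 0.76), ([0.6, 0.283, 0.118], 0.66), ([0.486, 0.171, 0.077], 0.62)]
top brush_tip [([0.743, 0.344, 0.075], 0.73), ([0.449, 0.453, 0.071], 0.68), ([0.605, 0.279, 0.118], 0.6), ([0.485, 0.164, 0.072], 0.52)]
top rack [([0.546, 0.278, 0.109], 0.62), ([0.664, -0.402, 0.029], 0.51)]
top catch_pad [([0.556, 0.051, 0.02], 0.58), ([0.498, -0.133, 0.138], 0.51)]
top catch_hinge [([0.552, -0.078, 0.131], 0.61)]
top lever_grip [([0.573, -0.176, 0.25], 0.93), ([0.546, 0.278, 0.11], 0.38)]
top lever_hinge [([0.546, -0.079, 0.131], 0.93)]
top tool_holder [([0.494, 0.282, 0.145], 0.8)]
top wash_bottle [([0.747, 0.166, 0.112], 0.76)]
```

View pics/s0.png

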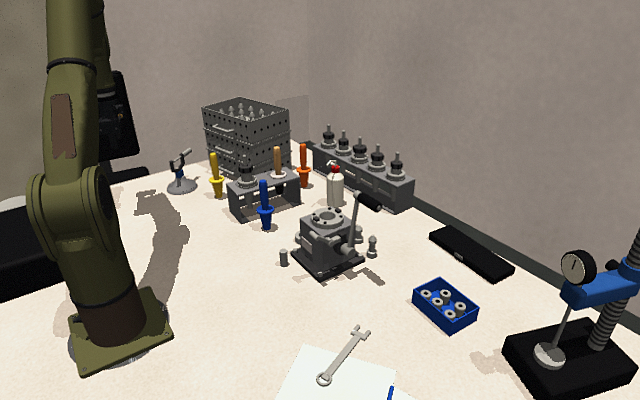

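View pics/t0.png

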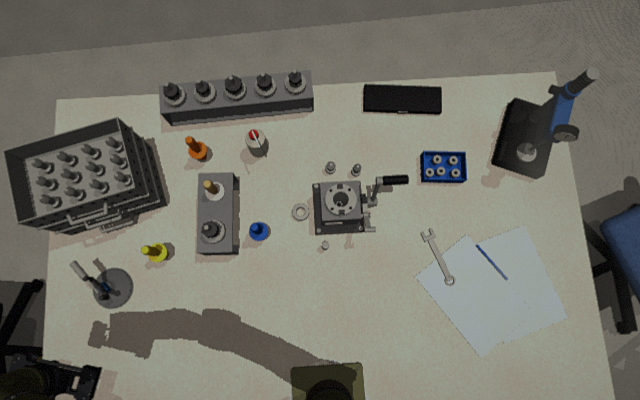

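Emit:
{"op": "play_rows", "data": {"rows": [[100,-0.058,-0.022,0,0,0,0],[100,-0.058,-0.022,0,0,0,0],[100,-0.058,-0.022,0,0,0,0],[100,-0.058,-0.022,0,0,0,0],[100,-0.058,-0.022,0,0,0,0],[100,-0.058,-0.022,0,0,0,0],[100,-0.058,-0.022,0,0,0,0],[100,0,0,0,0,0,0]]}}

```text
clock: 2.2
tool_pos: [0.5233, 0.338, 0.4043]
eef_rot: [0.142, 0.99, -0.002, 0.002]
contact_force: [0.1, 1.3, -0.0]
opening: 1.001
finger_force: 0.0
```

```bash
cat >> h.py <<'E'
np.set_printoptions(precision=3,suppress=True)
def look(labels,name):
    st,im=snap("wrist",name);print("tcp",np.round(st["tool_pos"],3),np.round(st["eef_rot"],3),"t",round(float(st["clock"]),2))
    for l in labels: print(l,[(np.round(towld("wrist",d["at"],st),3).tolist(),round(d["score"],2)) for d in finder.spot_in("wrist",l)[:4]])
def delta(tgt,st=None):
    st=st or status.get_state();R=Ro.from_quat(st["eef_rot"])
    print("tool delta",np.round(R.inv().apply(np.array(tgt)-st["tool_pos"]),4),"axes",np.round(R.as_matrix().T,3).tolist())
def proj(X,st,cam="wrist"):
    P=cams.camera_params(cam);f=200/np.tan(np.radians(P["vfov"]/2))
    X=np.atleast_2d(X)
    if cam=="wrist":
        T=np.linalg.inv(np.array(P["tool_from_camera"]));X=Ro.from_quat(st["eef_rot"]).inv().apply(X-st["tool_pos"]);R,t=T[:3,:3],T[:3,3]
    else: R,t=np.array(P["R"]),np.array(P["t"])
    return cv2.projectPoints(X.astype(float),cv2.Rodrigues(R)[0],t,np.array([[f,0,P["cx"]],[0,f,P["cy"]],[0,0,1]]),np.array(P["distortion"]))[0][:,0]
E
python3 - <<'E'
from h import *
look(["brush_grip","tool_holder","rack"],"w1")
print(np.array(cams.camera_params("wrist")["tool_from_camera"]))
delta([.603,.281,.41])
E
```

```text
tcp [0.523 0.338 0.404] [ 0.142  0.99  -0.002  0.002] t 2.2
brush_grip [([0.601, 0.295, 0.125], 0.89), ([0.74, 0.348, 0.072], 0.68), ([0.453, 0.463, 0.117], 0.61), ([0.491, 0.184, 0.107], 0.57)]
tool_holder [([0.486, 0.303, 0.178], 0.78)]
rack [([0.537, 0.306, 0.108], 0.91), ([0.559, 0.059, 0.021], 0.42)]
[[ 0.    -0.955 -0.296  0.077]
 [ 1.     0.001 -0.001  0.001]
 [ 0.001 -0.296  0.955  0.022]
 [ 0.     0.     0.     1.   ]]
tool delta [-0.1   -0.039 -0.005] axes [[-0.963, 0.268, 0.001], [0.268, 0.963, 0.001], [-0.001, 0.001, -1.0]]
```

View pics/w1.png

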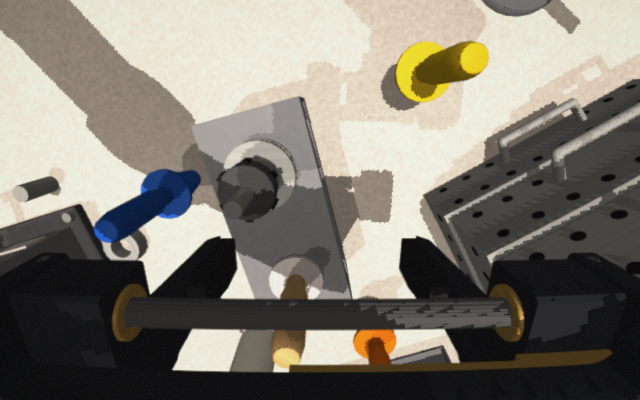

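```bash
cat >> h.py <<'E'
def ray(px,z,cam,st=None):
    P=cams.camera_params(cam);f=200/np.tan(np.radians(P["vfov"]/2))
    u=cv2.undistortPoints(np.array([[px]],float),np.array([[f,0,P["cx"]],[0,f,P["cy"]],[0,0,1]]),np.array(P["distortion"]))[0,0]
    o=towld(cam,np.zeros(3),st);d=towld(cam,np.array([u[0],u[1],1.]),st)-o
    return o+d*(z-o[2])/d[2]
E
python3 - <<'E'
from h import *
st=status.get_state()
for p,z in(((293,277),.116),((287,357),.215)): print(ray(p,z,"wrist",st))
for p,z in(((215,191),.116),((209,184),.215)): print(ray(p,z,"top"))
for X in([.603,.283,.113],[.603,.283,.215]): print(proj(X,st),proj(X,st,"top"))
im=cv2.imread("pics/t0.png");cv2.imwrite("pics/c1.png",np.hstack([cv2.resize(im[160:230,180:250],(400,400),interpolation=2),cv2.resize(im[160:260,310:410],(400,400),interpolation=2)]))
E
```

```text
[0.596 0.298 0.116]
[0.6   0.3   0.215]
[0.609 0.287 0.116]
[0.607 0.282 0.215]
[[281.194 284.459]] [[216.557 193.288]]
[[265.138 364.601]] [[208.566 185.497]]
```

View pics/c1.png

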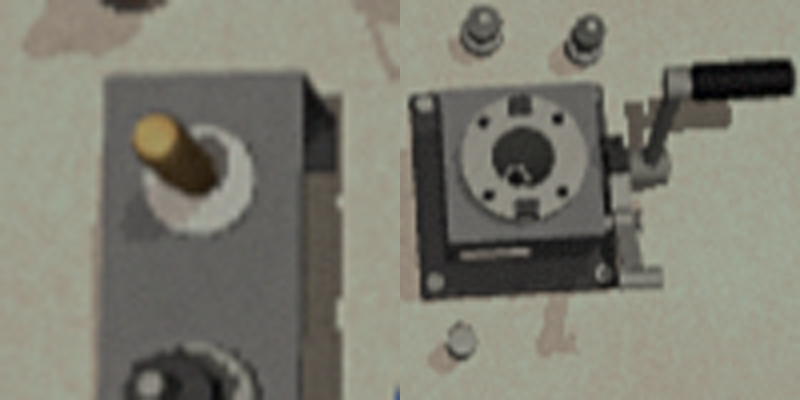

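Run:
```python
from h import *
look(["brush_grip","tool_holder"],"w1b")
st=status.get_state();print(st["qd"])
st,im=snap("top","t1")
# where the top camera should see the flange, finger tips
R=Ro.from_quat(st["eef_rot"]);T=lambda p:R.apply(p)+st["tool_pos"]
for p in([0,0,0],[0,.053,.166],[0,-.053,.166],[0,.0,.166]): print(proj(T(p),st,"top"))
c=im[120:270,140:290,::-1];cv2.imwrite("pics/c2.png",cv2.resize(c,(600,600),interpolation=2))
```

```text
tcp [0.517 0.345 0.405] [ 0.135  0.991  0.001 -0.001] t 2.4
brush_grip [([0.488, 0.183, 0.108], 0.86), ([0.601, 0.297, 0.129], 0.82), ([0.449, 0.462, 0.114], 0.79), ([0.742, 0.349, 0.07], 0.74)]
tool_holder [([0.483, 0.303, 0.175], 0.91)]
[ 0.004  0.     0.006 -0.003  0.003  0.    -0.   ]
[[161.413 206.523]]
[[162.504 213.586]]
[[202.782 222.094]]
[[182.613 217.833]]
```

View pics/c2.png

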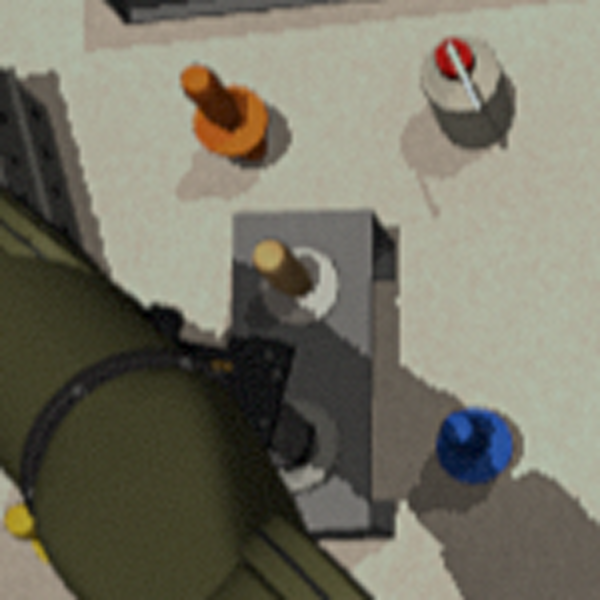

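Run:
```python
from h import *
R=Ro.from_quat([.136,.991,0,0]);t=np.array([.518,.3433,.405])
st=dict(eef_rot=R.as_quat(),tool_pos=t)
for z in(0.04,.07,.1):
  for x in(-.0375,.0375): print(z,x,proj(R.apply([x,-.0935,z])+t,st,"top"))
for p,z in(((293,277),.116),((287,357),.215)): print(ray(p,z,"wrist",st))
for n in range(4):
  cams.snapshot("wrist");s=status.get_state();print(s["tool_pos"],s["eef_rot"],s["q"])
```

```text
0.04 -0.0375 [[211.888 201.657]]
0.04 0.0375 [[203.502 233.652]]
0.07 -0.0375 [[214.657 204.   ]]
0.07 0.0375 [[206.544 235.133]]
0.1 -0.0375 [[217.277 206.218]]
0.1 0.0375 [[209.421 236.533]]
[0.598 0.296 0.116]
[0.602 0.298 0.215]
[0.517 0.345 0.405] [ 0.135  0.991  0.    -0.   ] [-0.528  0.687 -0.241  1.574  0.194  0.903  0.462]
[0.518 0.344 0.405] [ 0.136  0.991  0.    -0.   ] [-0.527  0.687 -0.241  1.574  0.194  0.903  0.462]
[0.518 0.344 0.405] [0.136 0.991 0.    0.   ] [-0.527  0.687 -0.241  1.574  0.194  0.903  0.463]
[0.518 0.344 0.405] [0.136 0.991 0.    0.   ] [-0.527  0.688 -0.241  1.574  0.194  0.903  0.462]
```

Run:
```python
from h import *
R=Ro.from_quat([.136,.991,0,0]);t=np.array([.518,.3433,.405])
st=dict(eef_rot=R.as_quat(),tool_pos=t)
for y in(-.044,.044):
  for x in(-.009,.009): print(proj(R.apply([x,y,.166])+t,st))
for c in("wrist","top"): P=cams.camera_params(c);print({k:P[k] for k in("vfov","cx","cy","distortion")})
im=cv2.imread("pics/w1b.png")
for b,z in(([.605,.284],.215),([.6,.298],.215),([.605,.284],.116),([.6,.298],.116)):
  p=proj(np.array([*b,z]),st)[0];print(b,z,p);cv2.drawMarker(im,tuple(int(v) for v in p),(0,0,255) if b[1]<.29 else (0,255,0),0,12,1)
cv2.imwrite("pics/w1c.png",im[180:400,150:450])
```

```text
[[235.47  270.713]]
[[232.56  240.547]]
[[397.462 270.852]]
[[400.301 240.668]]
{'vfov': 66.82535880696629, 'cx': 317.7008984191519, 'cy': 197.6577328364352, 'distortion': array([-0.051,  0.   ,  0.   ,  0.   ,  0.   ])}
{'vfov': 47.61413684373119, 'cx': 314.4299618549689, 'cy': 194.92427159460976, 'distortion': array([0.004, 0.   , 0.   , 0.   , 0.   ])}
[0.605, 0.284] 0.215 [269.753 364.159]
[0.6, 0.298] 0.215 [286.238 355.005]
[0.605, 0.284] 0.116 [284.164 285.757]
[0.6, 0.298] 0.116 [295.847 278.487]
```

View pics/w1c.png

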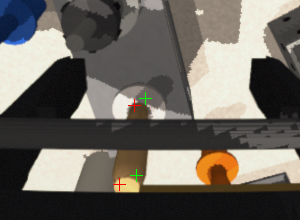

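Emit:
{"op": "play_rows", "data": {"rows": [[100,-0.033,-0.01,0,0,0,0],[100,-0.033,-0.01,0,0,0,0],[100,-0.032,-0.011,0,0,0,0],[100,0,0,0,0,0,0],[100,0,0,0,0,0,0]]}}

```text
clock: 3.42
tool_pos: [0.6033, 0.2882, 0.4046]
eef_rot: [0.136, 0.991, 0.0, -0.001]
contact_force: [-0.6, 0.4, -0.5]
opening: 1.003
finger_force: 0.0
```

Run:
```python
from h import *
look(["brush_grip"],"w2")
st=status.get_state();print(st["tool_pos"],proj(np.array([[.604,.287,.215],[.604,.287,.172],[.604,.287,.116]]),st))
im=cv2.imread("pics/w2.png");p=proj(np.array([[.604,.287,.215],[.604,.287,.116]]),st)
for q in p:cv2.drawMarker(im,tuple(int(v) for v in q),(0,0,255),0,12,1)
cv2.imwrite("pics/w2.png",im)
```

```text
tcp [0.603 0.288 0.405] [ 0.136  0.991  0.    -0.001] t 3.42
brush_grip [([0.602, 0.29, 0.152], 0.96), ([0.47, 0.459, 0.071], 0.87), ([0.495, 0.181, 0.114], 0.78), ([0.741, 0.345, 0.073], 0.68)]
[0.603 0.289 0.405] [[313.972 240.046]
 [314.674 215.27 ]
 [315.28  193.923]]
```

View pics/w2.png

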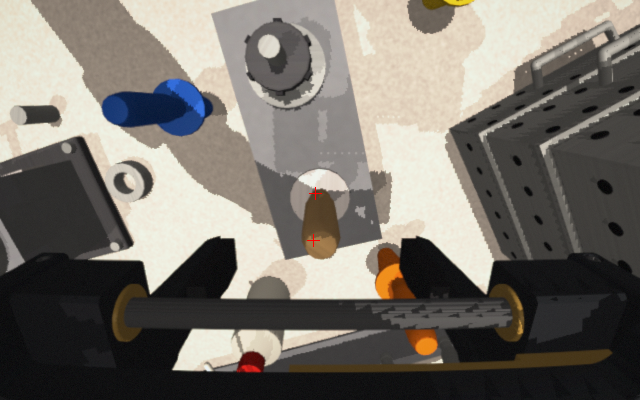

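Emit:
{"op": "play_rows", "data": {"rows": [[100,-0.001,0.004,0.03,0,0,0],[100,0,0,0.03,0,0,0],[100,0,0,0.016,0,0,0],[100,0,0,0,0,0,0],[0,0,0,0,0,0,0],[0,0,0,0,0,0,0],[0,0,0,0,0,0,0],[0,0,0,0,0,0,0]], "grip_force": 30}}

```text
clock: 4.53
tool_pos: [0.6063, 0.2909, 0.3291]
eef_rot: [0.137, 0.991, 0.0, 0.0]
contact_force: [-0.4, -0.2, 0.2]
opening: 0.568
finger_force: 0.0
```

Emit:
{"op": "play_rows", "data": {"rows": [[0,0,0,0,0,0,0],[0,0,0,0,0,0,0]]}}

```text
clock: 4.78
tool_pos: [0.6062, 0.2909, 0.3287]
eef_rot: [0.136, 0.991, 0.0, -0.0]
contact_force: [0.2, -0.7, -0.8]
opening: 0.34
finger_force: 0.0
```

Emit:
{"op": "play_rows", "data": {"rows": [[0,0,0,0,0,0,0],[0,0,0,0,0,0,0],[0,0,0,0,0,0,0],[0,0,0,-0.02,0,0,0],[0,0,0,-0.03,0,0,0],[0,0,0,-0.03,0,0,0]]}}

```text
clock: 5.52
tool_pos: [0.606, 0.2912, 0.4089]
eef_rot: [0.136, 0.991, -0.0, -0.001]
contact_force: [-0.0, 0.6, -2.2]
opening: 0.284
finger_force: 29.9
```

Emit:
{"op": "play_rows", "data": {"rows": [[0,0,0,-0.035,0,0,0],[0,0,0,-0.03,0,0,0],[0,0,0,0,0,0,0],[0,0,0,0,0,0,0]]}}

```text
clock: 6.02
tool_pos: [0.6058, 0.2908, 0.4719]
eef_rot: [0.136, 0.991, -0.001, -0.001]
contact_force: [-0.8, 0.0, -2.2]
opening: 0.284
finger_force: 29.9
```

Run:
```python
from h import *
st,im=snap("wrist","w3")
print(st["tool_pos"],st["eef_rot"])
tip,=[finder.spot_in("wrist","brush_tip")]
print([(np.round(towld("wrist",d["at"],st),3),d["score"]) for d in tip[:2]])
R=Ro.from_quat(st["eef_rot"])
print([proj(R.apply([0,0,z])+st["tool_pos"],st) for z in(.147+.066,.147+.072,.147+.14)])
```

```text
[0.606 0.291 0.472] [ 0.136  0.991 -0.001 -0.001]
[(array([0.737, 0.349, 0.072]), 0.96), (array([0.6  , 0.293, 0.304]), 0.91)]
[array([[316.762, 222.984]]), array([[316.797, 219.753]]), array([[317.091, 192.477]])]
```

View pics/w3.png

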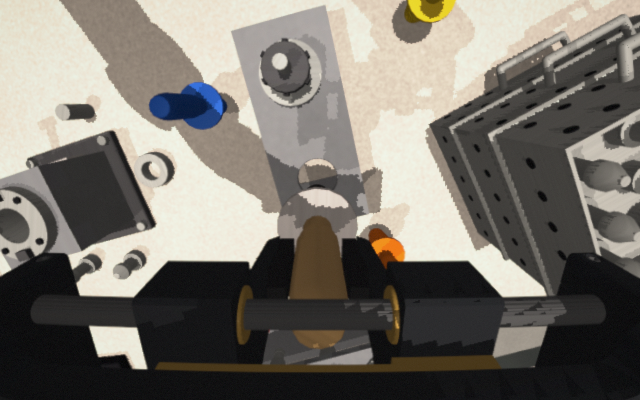

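Emit:
{"op": "play_rows", "data": {"rows": [[0,-0.003,-0.03,0,0,0,0],[0,-0.004,-0.05,0,0,0,0],[0,-0.005,-0.055,0,0,0,0],[0,-0.005,-0.055,0,0,0,0],[0,-0.004,-0.055,0,0,0,0],[0,0,0,0,0,0,0],[0,0,0,0,0,0,0],[0,0,0,0,0,0,0]]}}

```text
clock: 7.12
tool_pos: [0.5603, 0.0511, 0.4733]
eef_rot: [0.135, 0.991, 0.001, -0.0]
contact_force: [-0.4, -0.3, -2.4]
opening: 0.285
finger_force: 29.9
```

Run:
```python
from h import *
look(["socket_mouth","catch_pad","catch_hinge","lever_grip","lever_hinge","brush_tip"],"w4")
st=status.get_state();print(st["tool_pos"],st["eef_rot"])
print("top ray",ray((341,198.75),.145,"top"))
im=cv2.imread("pics/w4.png");c=im[100:400,0:400];cv2.imwrite("pics/w4c.png",cv2.resize(c,(800,600),interpolation=2))
```

```text
tcp [0.56  0.051 0.473] [ 0.135  0.991  0.001 -0.   ] t 7.12
socket_mouth [([0.544, -0.073, 0.126], 0.64)]
catch_pad [([0.494, -0.131, 0.144], 0.95)]
catch_hinge [([0.542, -0.067, 0.129], 0.63), ([0.646, -0.342, 0.022], 0.34)]
lever_grip [([0.568, -0.157, 0.169], 0.67), ([0.493, 0.283, 0.165], 0.57)]
lever_hinge [([0.542, -0.068, 0.126], 0.88), ([0.487, -0.133, 0.144], 0.7), ([0.553, 0.051, 0.021], 0.49)]
brush_tip [([0.46, 0.456, 0.054], 0.93), ([0.554, 0.055, 0.303], 0.73), ([0.488, 0.166, 0.074], 0.58), ([0.738, 0.337, 0.071], 0.57)]
[0.56  0.05  0.474] [ 0.136  0.991  0.    -0.   ]
top ray [ 0.559 -0.069  0.145]
```

View pics/w4c.png

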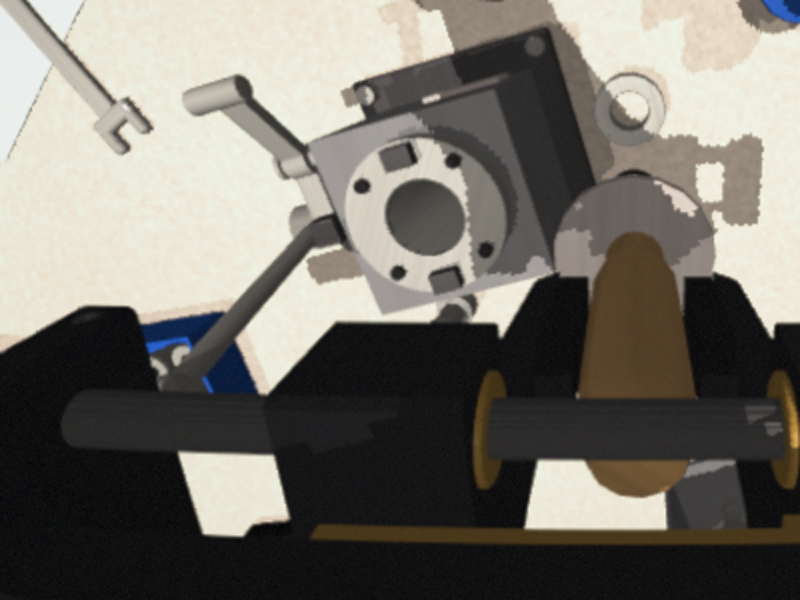

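Run:
```python
from h import *
st=status.get_state()
g=lambda x,y,z:ray((x/2,100+y/2),z,"wrist",st)
m=g(425.5,217,.145);a=g(398,153,.153);b=g(445,280,.153);print("mouth",m,"keys",a,b,"mid",(a+b)/2,"yaw",np.arctan2((b-a)[1],(b-a)[0]))
print("nose",g(431,216,.145))
print("pad",g(215,95,.160),"ends",g(192,103,.158),g(244,90,.158)); print("rod hinge-ish",g(310,220,.1))
bm=np.array([.59,.283,.116])
# brush guard: where image sees guard centre
print("guard", g(634.5,238,.474-.147-.066))
delta([m[0],m[1],.474],st)
P=np.array([a,b])
# top check of keys (crop (520,104),(527,209))
k=[ray((310+(x-400)/4,160+y/4),.153,"top") for x,y in((520,104),(527,209))];print("top keys",k, "mid",(k[0]+k[1])/2)
k=[ray((310+(x-400)/4,160+y/4),z,"top") for x,y,z in((740,77,.256),(648,277,.16),(625,277,.16),(662,278,.16))];print("top grip,pad",k)
```

```text
mouth [ 0.559 -0.067  0.145] keys [ 0.521 -0.064  0.153] [ 0.594 -0.067  0.153] mid [ 0.557 -0.065  0.153] yaw -0.029831634142892513
nose [ 0.559 -0.064  0.145]
pad [ 0.467 -0.139  0.16 ] ends [ 0.467 -0.154  0.158] [ 0.469 -0.125  0.158]
rod hinge-ish [ 0.552 -0.159  0.1  ]
guard [0.557 0.051 0.261]
tool delta [-0.03  -0.113 -0.   ] axes [[-0.963, 0.27, 0.0], [0.27, 0.963, 0.0], [-0.0, 0.0, -1.0]]
top keys [array([ 0.594, -0.068,  0.153]), array([ 0.519, -0.068,  0.153])] mid [ 0.556 -0.068  0.153]
top grip,pad [array([ 0.58 , -0.202,  0.256]), array([ 0.467, -0.146,  0.16 ]), array([ 0.467, -0.13 ,  0.16 ]), array([ 0.465, -0.155,  0.16 ])]
```

Emit:
{"op": "play_rows", "data": {"rows": [[0,-0.009,-0.034,0,0,0,0],[0,-0.01,-0.04,0,0,0,0],[0,-0.01,-0.0395,0,0,0,0],[0,0,0,0.02,0,0,0],[0,0,0,0.015,0,0,0],[0,0,0,0.015,0,0,0],[0,0,0,0,0,0,0],[0,0,0,0,0,0,0]]}}

```text
clock: 8.48
tool_pos: [0.5577, -0.0673, 0.424]
eef_rot: [0.136, 0.991, 0.0, 0.0]
contact_force: [0.2, -0.1, -2.7]
opening: 0.284
finger_force: 30.0
```

Run:
```python
from h import *
st,im=snap("side","s1");print(st["tool_pos"],st["eef_rot"],st["contact_force"],st["moment"])
c=im[150:290,270:410,::-1];t=cams.snapshot("top")[140:280,280:420,::-1]
cv2.imwrite("pics/s1c.png",np.hstack([cv2.resize(c,(400,400),interpolation=2),cv2.resize(t,(400,400),interpolation=2)]))
a=np.array([.557,-.067,.145]);print(proj(a,st,"side"),proj(a+[0,0,.066],st,"side"))
```

```text
[ 0.558 -0.067  0.424] [0.136 0.991 0.    0.   ] [ 0.201 -0.113 -2.749] [ 0.032  0.037 -0.002]
[[326.711 216.046]] [[326.691 194.594]]
```

View pics/s1c.png

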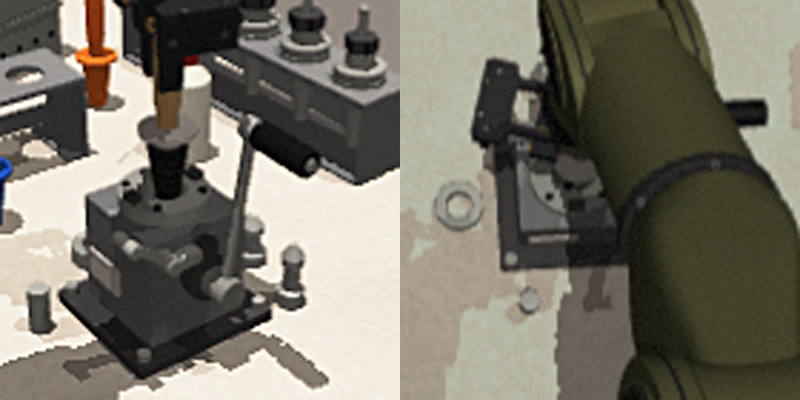

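Brush tip is centred at the mouth (side view, head at about px (329,218)) and no lateral force; stroking down.

Emit:
{"op": "play_rows", "data": {"rows": [[0,0,0,0.012,0,0,0],[0,0,0,0.014,0,0,0],[0,0,0,0.014,0,0,0],[0,0,0,0.012,0,0,0],[0,0,0,0.004,0,0,0],[0,0,0,0,0,0,0],[0,0,0,0,0,0,0]]}}

```text
clock: 9.45
tool_pos: [0.5574, -0.0677, 0.368]
eef_rot: [0.136, 0.991, 0.0, 0.0]
contact_force: [-1.2, 0.0, -3.1]
opening: 0.284
finger_force: 30.0
```

Emit:
{"op": "play_rows", "data": {"rows": [[0,0,0,0.001,0,0,0],[0,0,0,0,0,0,0],[0,0,0,-0.02,0,0,0],[0,0,0,-0.02,0,0,0],[0,0,0,-0.02,0,0,0],[0,0,0,0,0,0,0],[0,0,0,0,0,0,0]]}}

```text
clock: 10.32
tool_pos: [0.5572, -0.0678, 0.426]
eef_rot: [0.136, 0.991, -0.0, -0.0]
contact_force: [-0.1, -0.1, -2.7]
opening: 0.283
finger_force: 30.0
```

Emit:
{"op": "play_rows", "data": {"rows": [[0,0,0,0.012,0,0,0],[0,0,0,0.016,0,0,0],[0,0,0,0.016,0,0,0],[0,0,0,0.012,0,0,0],[0,0,0,0.004,0,0,0],[0,0,0,0,0,0,0],[0,0,0,0,0,0,0],[0,0,0,0,0,0,0]]}}

```text
clock: 11.32
tool_pos: [0.5574, -0.0678, 0.367]
eef_rot: [0.137, 0.991, 0.0, 0.0]
contact_force: [0.2, 0.4, -2.9]
opening: 0.287
finger_force: 30.0
```

Emit:
{"op": "play_rows", "data": {"rows": [[0,0,0,-0.02,0,0,0],[0,0,0,-0.03,0,0,0],[0,0,0,-0.03,0,0,0],[0,0,0,-0.027,0,0,0],[0,0.005,0.03,0,0,0,0],[0,0.007,0.05,0,0,0,0],[0,0.008,0.055,0,0,0,0],[0,0.008,0.055,0,0,0,0]]}}

```text
clock: 12.32
tool_pos: [0.582, 0.1242, 0.4743]
eef_rot: [0.137, 0.991, 0.0, 0.001]
contact_force: [0.2, -0.5, -2.7]
opening: 0.287
finger_force: 30.0
```

Emit:
{"op": "play_rows", "data": {"rows": [[0,0.008,0.055,0,0,0,0],[0,0.007,0.055,0,0,0,0],[0,0.007,0.0585,0,0,0,0],[0,0,0,0.04,0,0,0],[0,0,0,0.03,0,0,0],[0,0,0,0,0,0,0],[0,0,0,0,0,0,0],[0,0,0,0,0,0,0]]}}

```text
clock: 13.32
tool_pos: [0.6068, 0.2911, 0.4058]
eef_rot: [0.137, 0.991, 0.001, 0.001]
contact_force: [-0.4, 0.8, -3.2]
opening: 0.279
finger_force: 29.9
```

Run:
```python
from h import *
st=status.get_state();print(st["tool_pos"],st["eef_rot"],st["contact_force"])
delta([.6059,.291,.4035],st)
```

```text
[0.607 0.291 0.406] [0.137 0.991 0.001 0.001] [-0.427  0.809 -3.203]
tool delta [ 0.001 -0.     0.002] axes [[-0.963, 0.271, -0.003], [0.271, 0.963, 0.003], [0.003, 0.002, -1.0]]
```

Emit:
{"op": "play_rows", "data": {"rows": [[0,0,0,0.02,0,0,0],[0,0,0,0.02,0,0,0],[0,0,0,0.018,0,0,0],[0,0,0,0.01,0,0,0],[0,0,0,0.006,0,0,0],[0,0,0,0,0,0,0],[0,0,0,0,0,0,0]]}}

```text
clock: 14.2
tool_pos: [0.6065, 0.2911, 0.3304]
eef_rot: [0.137, 0.991, 0.0, 0.001]
contact_force: [-1.3, 0.5, -2.6]
opening: 0.281
finger_force: 29.9
```

Emit:
{"op": "play_rows", "data": {"rows": [[0,0,0,0.001,0,0,0],[0,0,0,0,0,0,0],[100,0,0,0,0,0,0],[100,0,0,0,0,0,0],[100,0,0,0,0,0,0],[100,0,0,0,0,0,0],[100,0,0,0,0,0,0],[100,0,0,0,0,0,0]]}}

```text
clock: 15.2
tool_pos: [0.6062, 0.291, 0.3287]
eef_rot: [0.136, 0.991, 0.0, -0.0]
contact_force: [0.1, 0.4, 0.3]
opening: 0.939
finger_force: 0.0
```

Emit:
{"op": "play_rows", "data": {"rows": [[100,0,0,-0.02,0,0,0],[100,0,0,-0.04,0,0,0],[100,0,0,-0.04,0,0,0],[100,0,0,-0.03,0,0,0],[100,0,0,0,0,0,0],[100,0,0,0,0,0,0],[100,0,0,0,0,0,0]]}}

```text
clock: 16.08
tool_pos: [0.6059, 0.2907, 0.457]
eef_rot: [0.136, 0.991, -0.001, -0.001]
contact_force: [-0.2, 0.1, -0.7]
opening: 1.001
finger_force: 0.0
```

Run:
```python
from h import *
look(["brush_grip"],"w5")
st=status.get_state()
cams.snapshot("wrist");ms=finder.regions_of("wrist","brush_grip");print([(d["score"],int(d["mask"].sum()),np.argwhere(d["mask"]).min(0)[::-1],np.argwhere(d["mask"]).max(0)[::-1]) for d in ms[:4]])
print("expect top, guard:",proj(np.array([[.606,.291,.215],[.606,.291,.116]]),st), "guard edges",proj(np.array([[.578,.291,.116],[.606,.319,.116],[.606,.263,.116]]),st))
```

```text
tcp [0.606 0.291 0.457] [ 0.136  0.991 -0.001 -0.001] t 16.07
brush_grip [([0.606, 0.29, 0.116], 0.93), ([0.494, 0.179, 0.1], 0.83), ([0.463, 0.461, 0.075], 0.81), ([0.742, 0.345, 0.07], 0.67)]
[(0.92, 2783, array([140,  81]), array([223, 129])), (0.79, 814, array([407,   0]), array([458,  18])), (0.62, 2442, array([293, 156]), array([342, 224])), (0.59, 1737, array([367, 231]), array([414, 298]))]
expect top, guard: [[317.607 208.972]
 [317.874 178.797]] guard edges [[310.735 154.012]
 [342.906 171.984]
 [293.181 185.532]]
```

Emit:
{"op": "play_rows", "data": {"rows": [[0,0.001,-0.03,0,0,0,0],[0,0.003,-0.05,0,0,0,0],[0,0.003,-0.06,0,0,0,0],[0,0.003,-0.06,0,0,0,0],[0,0.003,-0.06,0,0,0,0],[0,0.003,-0.06,0,0,0,0],[0,0.003,-0.06,0,0,0,0],[0,0.002,-0.05,0,0,0,0]]}}

```text
clock: 17.27
tool_pos: [0.4687, -0.1197, 0.4587]
eef_rot: [0.137, 0.991, -0.0, 0.0]
contact_force: [2.3, -0.8, -1.4]
opening: 0.118
finger_force: 0.0
```

Emit:
{"op": "play_rows", "data": {"rows": [[0,0,-0.026,0,0,0,0],[0,0,0,0.04,0,0,0],[0,0,0,0.04,0,0,0],[0,0,0,0.03,0,0,0],[0,0,0,0,0,0,0],[0,0,0,0,0,0,0],[0,0,0,0,0,0,0]]}}

```text
clock: 18.15
tool_pos: [0.4632, -0.1425, 0.35]
eef_rot: [0.137, 0.991, -0.0, 0.001]
contact_force: [0.8, -0.8, -0.0]
opening: 0.005
finger_force: 0.0
```

Run:
```python
from h import *
look(["catch_pad","catch_hinge"],"w6")
cams.snapshot("side");print([(towld("side",d["at"]),d["score"]) for d in finder.spot_in("side","catch_pad")[:3]])
cams.snapshot("wrist");ms=finder.regions_of("wrist","catch_pad");print([(round(d["score"],2),int(d["mask"].sum()),np.argwhere(d["mask"]).min(0)[::-1],np.argwhere(d["mask"]).max(0)[::-1]) for d in ms[:4]])
st=status.get_state();print(st["tool_pos"],st["opening"],"exp pad ends",proj(np.array([[.467,-.156,.158],[.467,-.126,.158],[.467,-.141,.165]]),st))
```

```text
tcp [ 0.463 -0.142  0.35 ] [ 0.137  0.991 -0.     0.001] t 18.15
catch_pad [([0.463, -0.134, 0.163], 0.73)]
catch_hinge [([0.503, -0.057, 0.115], 0.89), ([0.386, -0.359, 0.002], 0.33)]
[(array([ 0.501, -0.14 ,  0.135]), 0.48)]
[(0.81, 452, array([304, 225]), array([349, 244]))]
[ 0.463 -0.142  0.349] 0.0043077943399518915 exp pad ends [[297.317 247.905]
 [344.42  235.906]
 [320.81  247.112]]
```

Emit:
{"op": "play_rows", "data": {"rows": [[0,0,0,0.012,0,0,0],[0,0,0,0.01,0,0,0],[0,0.001,0,0.01,0,0,0],[0,0.001,0,0.01,0,0,0],[0,0.001,0,0.01,0,0,0],[0,0.001,0,0.01,0,0,0],[0,0.001,0,0.01,0,0,0],[0,0,0,0,0,0,0]]}}

```text
clock: 19.5
tool_pos: [0.4581, -0.1408, 0.276]
eef_rot: [0.136, 0.991, 0.0, -0.0]
contact_force: [-0.4, -0.5, 0.3]
opening: 0.011
finger_force: 0.0
```

Emit:
{"op": "play_rows", "data": {"rows": [[0,0,0,0.004,0,0,0],[0,0,0,0.003,0,0,0],[0,0,0,0,0,0,0],[0,0,0,0,0,0,0]]}}

```text
clock: 20.0
tool_pos: [0.4584, -0.1408, 0.2716]
eef_rot: [0.136, 0.991, -0.0, 0.002]
contact_force: [-2.7, 0.5, 21.2]
opening: 0.004
finger_force: 10.2
```

Emit:
{"op": "play_rows", "data": {"rows": [[0,0,0,-0.02,0,0,0],[0,0,0,-0.05,0,0,0],[0,0,0,-0.06,0,0,0],[0,0,0,-0.06,0,0,0],[60,0.02,0,0,0,0,10],[60,0.02,0,0,0,0,10],[60,0,0,0,0,0,0],[60,0,0,0,0,0,0]]}}

```text
clock: 21.0
tool_pos: [0.4213, -0.1271, 0.4597]
eef_rot: [0.305, 0.952, 0.0, 0.0]
contact_force: [0.5, -0.1, 0.2]
opening: 0.436
finger_force: 0.0
```

Run:
```python
from h import *
look(["catch_pad","lever_grip"],"w7")
cams.snapshot("wrist");ms=finder.regions_of("wrist","catch_pad");print([(round(d["score"],2),int(d["mask"].sum()),np.argwhere(d["mask"]).min(0)[::-1],np.argwhere(d["mask"]).max(0)[::-1]) for d in ms[:4]])
st=status.get_state();print(st["tool_pos"],st["q"])
for x,z in((.467,.158),(.457,.0985)):print("pad ends",z,proj(np.array([[x,-.156,z],[x,-.126,z]]),st).ravel())
delta([.58,-.204,.45],st)
R=Ro.from_quat(st["eef_rot"]).as_matrix();print("turn z",75.4-0,np.degrees(np.arctan2(R[1,1],R[0,1]))+1.1)
```

```text
tcp [ 0.421 -0.127  0.46 ] [0.305 0.952 0.    0.   ] t 21.0
catch_pad [([0.471, -0.135, 0.107], 0.98)]
lever_grip [([0.574, -0.165, 0.202], 0.89)]
[(0.93, 1049, array([315, 193]), array([364, 265]))]
[ 0.421 -0.127  0.459] [ 0.348  0.374 -0.225  2.018  0.118  0.761  1.001]
pad ends 0.158 [320.693 240.012 345.263 223.967]
pad ends 0.0985 [315.38  212.319 336.125 198.307]
tool delta [-0.174  0.03   0.009] axes [[-0.813, 0.583, 0.0], [0.583, 0.813, 0.0], [-0.0, 0.0, -1.0]]
turn z 75.4 55.44832022703776
```

Emit:
{"op": "play_rows", "data": {"rows": [[80,-0.058,0.01,0,0,0,0],[80,-0.058,0.01,0,0,0,0],[80,-0.058,0.01,0,0,0,9.24],[80,0,0,0,0,0,9.24],[80,0,0,0,0,0,9.24],[80,0,0,0,0,0,9.24],[80,0,0,0,0,0,9.24],[80,0,0,0,0,0,9.24]]}}

```text
clock: 22.25
tool_pos: [0.5796, -0.2042, 0.4592]
eef_rot: [0.716, 0.698, -0.0, -0.0]
contact_force: [0.3, 0.3, -0.3]
opening: 0.797
finger_force: 0.0
```

Emit:
{"op": "play_rows", "data": {"rows": [[80,0,0,0,0,0,0],[80,0,0,0,0,0,0]]}}

```text
clock: 22.5
tool_pos: [0.5795, -0.2041, 0.4594]
eef_rot: [0.713, 0.701, -0.0, -0.0]
contact_force: [-0.3, 0.7, 0.3]
opening: 0.8
finger_force: 0.0
```

Run:
```python
from h import *
look(["lever_grip"],"w8")
cams.snapshot("wrist");ms=finder.regions_of("wrist","lever_grip");print([(round(d["score"],2),int(d["mask"].sum()),np.argwhere(d["mask"]).min(0)[::-1],np.argwhere(d["mask"]).max(0)[::-1]) for d in ms[:2]])
st=status.get_state();print(st["tool_pos"],st["eef_rot"],st["q"])
im=cv2.imread("pics/w8.png");print(proj(np.array([[.58,-.171,.243],[.58,-.237,.243],[.567,-.204,.243],[.593,-.204,.243]]),st))
m=ms[0]["mask"];bk=m&(im.max(2)<70);
for n in range(180,330,15): print(n,[ (c.min(),c.max(),int(im[n,c].mean())) for c in [np.where(m[n])[0]] if len(c)])
delta([.58,-.204,.45],st)
```

```text
tcp [ 0.58  -0.204  0.459] [ 0.713  0.701 -0.    -0.   ] t 22.5
lever_grip [([0.581, -0.18, 0.251], 0.92)]
[(0.72, 5728, array([277, 105]), array([341, 268]))]
[ 0.579 -0.204  0.46 ] [ 0.714  0.7    0.    -0.   ] [ 0.219  0.614  0.079  1.539 -0.055  0.991  0.296]
[[318.461 174.012]
 [320.086 263.167]
 [300.501 221.071]
 [338.138 220.412]]
180 [(np.int64(303), np.int64(341), 17)]
195 [(np.int64(303), np.int64(340), 18)]
210 [(np.int64(304), np.int64(339), 14)]
225 [(np.int64(305), np.int64(341), 24)]
240 [(np.int64(305), np.int64(341), 25)]
255 [(np.int64(305), np.int64(339), 20)]
270 []
285 []
300 []
315 []
tool delta [0.    0.001 0.01 ] axes [[0.019, 1.0, 0.0], [1.0, -0.019, 0.0], [0.0, 0.0, -1.0]]
```

Emit:
{"op": "play_rows", "data": {"rows": [[80,-0.002,0.002,0.03,0,0,0],[80,0,0,0.025,0,0,0],[80,0,0,0.014,0,0,0],[80,0,0,0,0,0,0],[0,0,0,0,0,0,0],[0,0,0,0,0,0,0],[0,0,0,0,0,0,0],[0,0,0,0,0,0,0]], "grip_force": 45}}

```text
clock: 23.7
tool_pos: [0.5815, -0.2061, 0.391]
eef_rot: [0.714, 0.7, 0.0, 0.0]
contact_force: [0.3, -0.6, -0.1]
opening: 0.37
finger_force: 0.0
```

Emit:
{"op": "play_rows", "data": {"rows": [[0,0,0,0,0,0,0],[0,0,0,0,0,0,0],[0,0,0,0,0,0,0],[0,0,0,0,0,0,0]]}}

```text
clock: 24.2
tool_pos: [0.5821, -0.2061, 0.3909]
eef_rot: [0.714, 0.7, 0.001, 0.001]
contact_force: [5.8, -0.4, -1.6]
opening: 0.272
finger_force: 44.8
```

Emit:
{"op": "play_rows", "data": {"rows": [[0,0,-0.019,-0.002,0,0,0],[0,0,-0.019,0,0,0,0],[0,0,-0.019,0.003,0,0,0],[0,0,-0.018,0.005,0,0,0],[0,0,0,0,0,0,0]]}}

```text
clock: 24.82
tool_pos: [0.5098, -0.2046, 0.3866]
eef_rot: [0.714, 0.7, 0.004, 0.005]
contact_force: [11.7, -0.0, -0.8]
opening: 0.28
finger_force: 45.0
```

Lever is moving freely; continue.

Emit:
{"op": "play_rows", "data": {"rows": [[0,0,-0.0175,0.007,0,0,0],[0,0,-0.0165,0.009,0,0,0],[0,0,-0.0155,0.011,0,0,0],[0,0,-0.0115,0.0105,0,0,0],[0,0,0,0,0,0,0],[0,0,0,0,0,0,0]]}}

```text
clock: 25.58
tool_pos: [0.4514, -0.2039, 0.3497]
eef_rot: [0.713, 0.701, 0.005, 0.008]
contact_force: [13.8, -0.3, 3.4]
opening: 0.266
finger_force: 44.1
```

Emit:
{"op": "play_rows", "data": {"rows": [[0,0,-0.003,0.003,0,0,0],[0,0,-0.003,0.003,0,0,0],[0,0,0,0,0,0,0],[0,0,0,0,0,0,0]]}}

```text
clock: 26.08
tool_pos: [0.4456, -0.2038, 0.3439]
eef_rot: [0.713, 0.701, 0.005, 0.008]
contact_force: [13.7, -0.0, 5.2]
opening: 0.267
finger_force: 44.0
```

Emit:
{"op": "play_rows", "data": {"rows": [[0,0,-0.0025,0.0025,0,0,0],[0,0,-0.0025,0.0025,0,0,0],[0,0,0,0,0,0,0],[0,0,0,0,0,0,0]]}}

```text
clock: 26.58
tool_pos: [0.4409, -0.2037, 0.3389]
eef_rot: [0.713, 0.701, 0.005, 0.008]
contact_force: [13.8, -0.1, 5.7]
opening: 0.267
finger_force: 44.0
```

Emit:
{"op": "play_rows", "data": {"rows": [[0,0,-0.0025,0.0025,0,0,0],[0,0,-0.0025,0.0025,0,0,0],[0,0,0,0,0,0,0],[0,0,0,0,0,0,0]]}}

```text
clock: 27.08
tool_pos: [0.4389, -0.2036, 0.3375]
eef_rot: [0.712, 0.702, 0.008, 0.013]
contact_force: [14.3, 3.9, 36.5]
opening: 0.264
finger_force: 41.5
```

Run:
```python
from h import *
st=status.get_state();R=Ro.from_quat(st["eef_rot"]);print(R.as_matrix(),R.apply([0,0,.147])+st["tool_pos"],st["contact_force"],st["moment"])
for c in("wrist","side","top"):
    cams.snapshot(c);print(c,[(towld(c,d["at"],st),round(d["score"],2)) for d in finder.spot_in(c,"lever_grip")[:2]])
```

```text
[[ 0.016  0.999  0.03 ]
 [ 1.    -0.015 -0.007]
 [-0.007  0.03  -1.   ]] [ 0.443 -0.205  0.191] [14.282  3.862 36.54 ] [ 0.684 -3.044  0.143]
wrist [(array([ 0.449, -0.169,  0.202]), 0.56)]
side [(array([ 0.538, -0.166,  0.107]), 0.88)]
top [(array([ 0.52 , -0.163,  0.133]), 0.81)]
```

Emit:
{"op": "play_rows", "data": {"rows": [[0,0,0,-0.001,0,0,0],[0,0,0,0,0,0,0],[0,0,0,0,0,0,0],[0,0,0,0,0,0,0]]}}

```text
clock: 27.88
tool_pos: [0.439, -0.2036, 0.3377]
eef_rot: [0.712, 0.702, 0.008, 0.013]
contact_force: [16.3, 3.3, 27.9]
opening: 0.259
finger_force: 42.3
```

Run:
```python
from h import *
cams.snapshot("top")
for l in("brush_grip","tool_holder","catch_pad"):print(l,[(towld("top",d["at"]),round(d["score"],2)) for d in finder.spot_in("top",l)[:4]])
st=status.get_state();print(st["tool_pos"],st["contact_force"])
print(r.finish_job())
```

```text
brush_grip [(array([0.604, 0.282, 0.117]), 0.9), (array([0.485, 0.169, 0.076]), 0.86), (array([0.445, 0.456, 0.078]), 0.84), (array([0.741, 0.338, 0.077]), 0.56)]
tool_holder [(array([0.487, 0.283, 0.147]), 0.81)]
catch_pad [(array([ 0.496, -0.134,  0.114]), 0.55)]
[ 0.439 -0.204  0.338] [16.544  3.132 27.057]
the job is handed in; nothing more can be done
None
```

I brushed the socket with two full strokes, put the brush back in its hole and flipped the catch fully down. I then pulled the lever to its stop and handed the job in at about 28 s, still gripping it. The stop was judged from the sharp force rise and the expected grip position, as the picture limit was already used up.

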